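Index the mould-frame wheel and hold the side board's hinge in line for its pin

ROBOT

A 6-joint arm with a two-finger parallel gripper is mounted at the origin on the work surface. World frame = base frame: x ahead of the robot, y to its left, z up, the work surface at z = 0. Lengths are in m, angles in rad, forces in N, time in s.
With the tool pointing down it reaches from about 0.275 to 0.825 m from the base axis. Payload 4.9 kg.
Tool frame: the origin (TCP) lies on the centre line of the jaws, within the pads' length; the fingertips stand 11 mm ahead of it and the grasp point (between the pads) lies 8 mm behind it; z points along the fingers, y is the line along which they close (so a half turn about z gives the same grasp; the last joint's range is limited). The gripper opens to 85 mm and grips with 20 to 120 N. Pads are 22 mm wide; open, the fingers measure 114 mm over their backs; the gripper's body (76 mm by 85 mm) begins 54 mm behind the grasp point. The pads swing forward as they close: fully open they stand 13 mm farther back than shut.
Start: joints at [-1.255, 0.326, -0.193, 1.052, 0, 1.437], TCP at [0.239, -0.495, 0.242] pointing down, gripper open.
Joint ranges: [-2.65, 2.65], [-0.97, 1.79], [-1.3, 1.35], [-1.93, 2.1], [-1.47, 1.37], [-3.14, 3.14]. Speed limits (rad/s): [2.57, 2.57, 3.14, 3.14, 3.14, 3.14].

INTERFACE

Orientations are given as a rotation vector (axis times angle).
In Python, from plant import arm gives the robot as it stands. The module is installed in compiled form; this text tells all that it offers. Calls block until the motion is done:
- arm.goto(position, orientation): joint-space move of the TCP to a pose.
- arm.move_straight(position, orientation=None, speed=0.15, threshold=None): straight line of the TCP; orientation=None keeps the orientation; speed is the mean speed in m/s. With threshold (N) it stops when the force on the tool has changed by that much, and returns True; else False.
- arm.movej(angles): joint-space move.
- arm.set_gripper(opening, grip_force=None): finger opening in m; grip_force is the grip in N (None keeps the last); returns when the fingers have stopped.
- arm.pause(seconds).
- arm.solve_ik(position, orientation): joint angles nearest the present ones, or None.
- arm.observe(): the state.
- arm.snapshot(name): name is "scene" or "top" or "wrist"; returns a dict with "pixels" (480x640x3 uint8, blue, green, red), "K" (3x3 intrinsics, pixels), "distortion" ([k1, k2, p1, p2, k3] as OpenCV has them; the pictures are not rectified), "extrinsics" (4x4, takes a point from camera to world coordinates). Camera axes: x right, y down, z forward; pixel columns grow to the right and rows downward; lengths in m; the calibration is good to about 2 mm. A picture is of the moment at which its call begins. There is no depth.
A pose or a line that the arm cannot do raises arm.MotionError and nothing moves.
- arm.finish_job(): hands the job in; it is judged then, once.
The state is a dict: "time": time; "joints": joint angles; "qvel": joint speeds; "joint_efforts": joint torques, N m; "position": TCP position; "tool_rot": TCP orientation; "contact_force": force on the tool from outside, world axes, zero at the start; "torque": the same for the moment, N m; "grip_width": finger opening in m; "finger_force": force on a finger pad.
Only numpy, scipy, OpenCV 4.12 (cv2) and the standard library are available. Lean on these libraries where they do the work, as an engineer would, in place of code of your own. Each camera call takes 0.05 s, during which the arm holds its last target. There are 200 camera calls.

TASK

First pull up the sprung plunger of the indexing wheel, turn the wheel clockwise to the red-dotted station and let the plunger drop fully home there. Then take the plywood side board out of its wooden stand and lower its hinge knuckle between the two knuckles on the jamb block until it sits in the saddle and all three holes line up, the board upright. Finish holding it so in the gripper, without letting go, and leave everything else on the table where it is.

Things in the scene. Friction and masses are not known exactly. Their poses are not given: they have to be found in the camera images.
- wheel: Indexing wheel base, fixed to the bench: grey disc 276 mm across, with a steel ring of six holes (60 degrees apart, radius 100 mm, ring top 26 mm up). Origin: centre of its underside, on the wheel's axis; z up. The hole with the big red dot lies in its -x direction; in its +y direction a brass hinge pin waits in two posts (from 85 to 216 mm out, 89 mm up, posts 96 mm high), pointing at the axis.
- head (a joint): Angle of the turning aluminium head (168 mm across, top 42 mm above the bench) in rad, positive clockwise seen from above. It starts near 0, locked, with the plunger in the hole one step (60 degrees, 1.047 rad) before the red dot; 1.047 is the red-dotted station. Range -0.2 to 1.5; light friction (about 0.12 N m), stays where it is left. With the plunger home it has 0.02 rad of play.
- plunger (a joint): Lift of the plunger in m: 0 is fully home, 0.021 the upper stop. It carries the head with it when swung. A spring pulls it down (about 3.5 N at home, 11 N fully up). It must be up more than 14 mm to clear the ring; lowered between holes it rides on the ring, and within about 2 mm of a hole it drops in.
- plunger_knob (a point): Middle of the plunger's black upright knob: 24 mm across, 22 mm high, with a 28 mm cap on top; 72 mm above the bench when home, cap top 86 mm. It stands 100 mm from the wheel's axis on the head's arm (42 mm high; a 20 mm bushing reaches 54 mm). At head angle q it lies in direction 240 degrees minus q, counter-clockwise from the wheel's +x.
- jamb_bore (a point): Middle of the fixed hinge on the wooden jamb block (56 x 97 mm) of the head: on the wheel's axis and on the line of the knuckle holes, 89 mm above the bench. y is the hinge axis, z up; at the red station its axes are the wheel's. Two steel knuckles (24 mm outside, 12 mm hole) lie 15.5 to 37.5 mm either side along y; in the gap a V saddle, open upwards, carries a 24 mm knuckle in line.
- rack: Dark wooden stand, 70 x 110 mm, 75 mm high, fixed to the bench, holding the board upright in a slot that runs along its y axis. Origin: centre of its underside.
- leaf: Loose plywood side board, about 0.2 kg. Origin: lowest point under its knuckle, 12.5 mm above the bench at the start; z up, x through its thickness, y along the hinge. Board 22 mm thick (x), 90 mm wide (y), from 28 to 128 mm above the origin: grip its upper part, above the 75 mm high stand. Below it, centred, a steel knuckle 24 mm across, 26 mm long (y). Both faces alike: it fits either way round.
- leaf_bore (a point): Middle of the loose knuckle's hole, 12 mm above the leaf's origin (116 mm below the board's top edge).
- jar_a: Bystander, not to be moved: white glaze jar with white cap, 60 mm across, 70 mm high. Origin: centre of its underside.
- jar_b: Bystander, not to be moved: white glaze jar with blue cap, 60 mm across, 70 mm high. Origin: centre of its underside.
- squeeze: Bystander, not to be moved: white squeeze bottle with black cap, 48 mm across, 150 mm high. Origin: centre of its underside.
- mallet: Bystander, not to be moved: hammer with a dark wooden handle lying beyond the stand. Origin: centre of its underside.
- bowl: Bystander, not to be moved: terracotta bowl, 110 mm across, 50 mm high. Origin: centre of its underside.
- kidney: Bystander, not to be moved: round steel scraper lying flat, 80 mm across, 4 mm thick. Origin: centre of its underside.
- rib: Bystander, not to be moved: wooden modelling stick, 20 x 130 x 10 mm. Origin: centre of its underside.
Mind the look-alikes: they are no part of the job. There is more than one size of the leaf; the job needs the smallest.

How it is judged:
On the way, in this order (a step that is already met when the one before it is completed fails the run):
1. the plunger is pulled up clear of the index ring (value of joint plunger above 0.0145 m), for 0.1 s.
2. the head stands at the red-dotted station with the plunger dropped home (value of joint head between 1.012 and 1.082 rad and value of joint plunger below 0.004 m), for 0.2 s.
3. the board is lifted out of its stand (height (world z) of leaf_bore above 0.07 m and contact force between leaf and the fingers above 1 N), for 0.2 s.
At the end, for the whole second after the job is handed in: Head within 0.035 rad of the red station, plunger within 4 mm of home; the board's hole in line with the jamb's (3.5 mm across and in height, 4.5 mm along the hinge, 0.09 rad in direction), board within 0.09 rad of upright, still, gripped with over 2 N (all of step 2 and x of leaf_bore in the frame of jamb_bore between -0.0035 and 0.0035 m and y of leaf_bore in the frame of jamb_bore between -0.0045 and 0.0045 m and z of leaf_bore in the frame of jamb_bore between -0.0035 and 0.0035 m and angle between the y axis of leaf and the y axis of jamb_bore, either way round below 0.09 rad and angle between leaf's own z axis and vertical below 0.09 rad and contact force between leaf and the fingers above 2 N and linear speed of leaf below 0.02 m/s); the arm keeps its last pose, push and grip.
It fails at once if a bystander on the table is moved more than 25 mm (distance of any of jar_a, jar_b, squeeze, mallet, bowl, kidney, rib from where it was at the start of the episode above 0.025 m).
It also fails if it takes over 58 s, if anything falls off the work surface, if the arm or the gripper's body presses on something with over 40 N, if the wrist force passes 120 N, or if a joint passes its speed limit or range.

## Working session

There is one attempt and no reset: what is moved stays moved. The work goes in short steps, each a Python script; the robot and the scene stay as the last script left them, time stands still between calls to the robot, and variables do not carry over. Pictures are saved under pics/ and viewed, at most 13 in all, crops included, and the job is handed in when it is done.

```bash
mkdir -p pics
cat > h.py <<'E'
import numpy as np, cv2
from plant import arm
from scipy.spatial.transform import Rotation as R
def snap(n,f=None):
    s=arm.snapshot(n)
    if f: cv2.imwrite('pics/'+f,s['pixels'])
    return s
def ray(s,uv):
    K=np.array(s['K'],float);d=np.array(s['distortion'],float);T=np.array(s['extrinsics'],float)
    p=cv2.undistortPoints(np.array(uv,float).reshape(-1,1,2),K,d).reshape(-1,2)
    D=np.c_[p,np.ones(len(p))]@T[:3,:3].T
    return T[:3,3],D
def plane(s,uv,z):
    o,D=ray(s,uv); return o+D*((z-o[2])/D[:,2])[:,None]
def proj(s,P):
    T=np.linalg.inv(np.array(s['extrinsics'],float))
    r,_=cv2.Rodrigues(T[:3,:3]); return cv2.projectPoints(np.array(P,float).reshape(-1,1,3),r,T[:3,3],np.array(s['K'],float),np.array(s['distortion'],float))[0].reshape(-1,2)
def down(yaw): # tool z down, tool y axis at angle yaw in world xy
    y=np.array([np.cos(yaw),np.sin(yaw),0]);z=np.array([0,0,-1.]);x=np.cross(y,z)
    return R.from_matrix(np.c_[x,y,z]).as_rotvec()
E
python3 - <<'E'
from h import *
import pickle
np.set_printoptions(precision=4,suppress=True)
for n in('top','scene'):
    s=snap(n,n+'0.png');pickle.dump(s,open(n+'.pkl','wb'));print(np.array(s['extrinsics']),s['K'][0])
print(arm.observe())
E
```

```text
[[-0.0283 -0.9958  0.0872  0.4163]
 [-0.9996  0.0283 -0.0012  0.0209]
 [-0.0013 -0.0872 -0.9962  1.2766]
 [ 0.      0.      0.      1.    ]] [510.6962   0.     321.1656]
[[ 0.529   0.6105 -0.5895  1.2109]
 [ 0.8485 -0.3937  0.3537 -0.4125]
 [-0.0162 -0.6873 -0.7262  0.9452]
 [ 0.      0.      0.      1.    ]] [501.5123   0.     316.6293]
{'time': 0.1, 'joints': array([-1.2552,  0.3268, -0.1934,  1.052 ,  0.    ,  1.4366]), 'qvel': array([-0.0011, -0.0014,  0.0038, -0.0002,  0.    , -0.0002]), 'joint_efforts': array([  0.0012, -44.4238,  26.3039,   0.0078,  -0.0001,   0.    ]), 'position': array([ 0.239 , -0.4948,  0.2416]), 'tool_rot': array([-3.061 , -0.7002,  0.0002]), 'contact_force': array([-0.0255, -0.5028,  0.4778]), 'torque': array([ 0.0004, -0.0165, -0.0082]), 'finger_force': 0.0, 'grip_width': 0.08521033427534634}
```

View pics/top0.png

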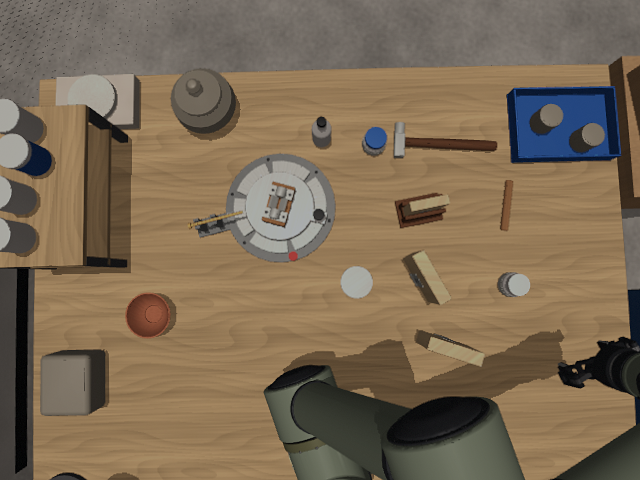

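View pics/scene0.png

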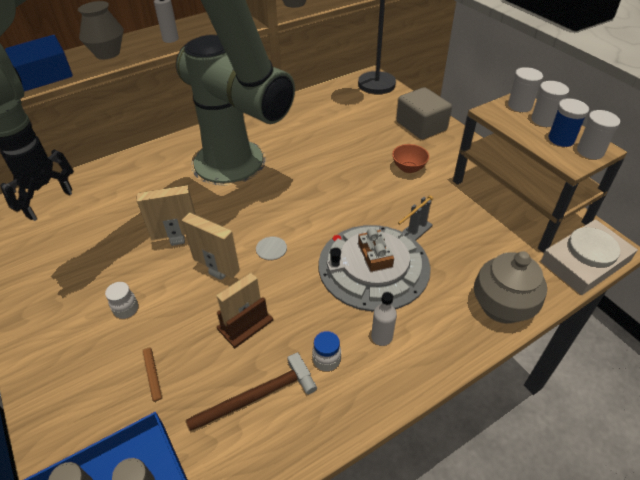

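The top view shows three boards: one in the dark stand at (425,205), and two loose ones at (430,278) and (455,350). The board in the stand is the candidate. The wheel is at (280,208), its red dot at (293,257), the knob at (319,214) and the hinge pin at (215,222). The round grey and blue lids and the shelf jars play no part in this.

Run:
```python
from h import *
import pickle
np.set_printoptions(precision=4,suppress=True)
s=pickle.load(open('top.pkl','rb'));im=s['pixels']
a=cv2.resize(im[150:265,185:345],None,fx=5,fy=5,interpolation=cv2.INTER_CUBIC)
cv2.imwrite('pics/c1.png',a)
c=pickle.load(open('scene.pkl','rb'))['pixels']
b=cv2.resize(im[180:240,380:470],None,fx=4.4,fy=4.4,interpolation=cv2.INTER_CUBIC)
b2=cv2.resize(c[265:350,205:290],(396,396),interpolation=cv2.INTER_CUBIC)
o=np.zeros((396,794,3),np.uint8);o[:b.shape[0],:b.shape[1]]=b;o[:,398:]=b2
cv2.imwrite('pics/c2.png',o)
hsv=cv2.cvtColor(im,cv2.COLOR_BGR2HSV)
m=((hsv[...,0]<6)|(hsv[...,0]>174))&(hsv[...,1]>170)&(hsv[...,2]>120);m[:,:250]=0;m[:230]=0;m[270:]=0;m[:,340:]=0
y,x=np.nonzero(m);print('red',x.mean(),y.mean(),len(x),plane(s,[x.mean(),y.mean()],.026))
# wheel disc: low saturation
m=((hsv[...,1]<40)&(hsv[...,2]>60)).astype(np.uint8);m[:145]=0;m[270:]=0;m[:,:222]=0;m[:,345:]=0
cs=max(cv2.findContours(cv2.morphologyEx(m,cv2.MORPH_OPEN,np.ones((3,3))),0,1)[0],key=cv2.contourArea)
P=plane(s,cs.reshape(-1,2),.02)[:,:2]
from scipy.optimize import least_squares
r=least_squares(lambda p:np.hypot(*(P-p[:2]).T)-p[2],[*P.mean(0),.138],loss='soft_l1',f_scale=.002);print('disc',r.x)
```

```text
red 292.52941176470586 255.0 17 [[0.4689 0.0912 0.026 ]]
disc [0.5892 0.1194 0.1335]
```

View pics/c1.png

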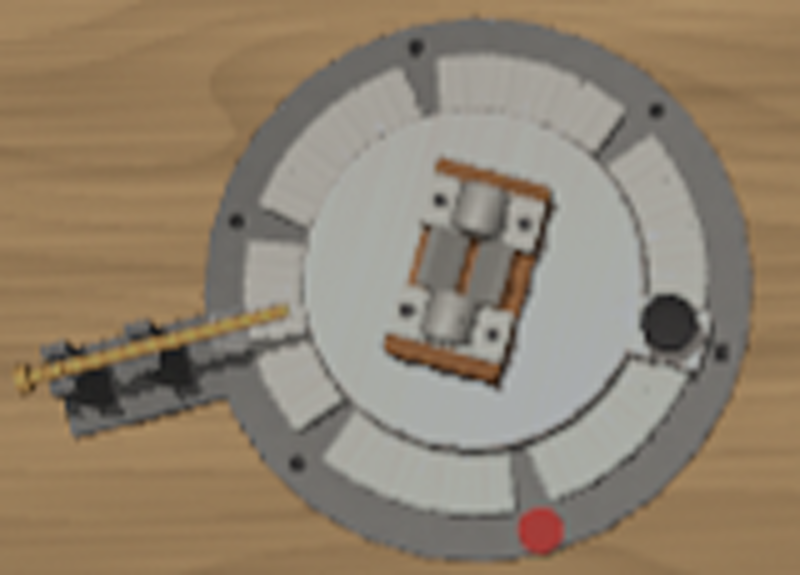

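View pics/c2.png

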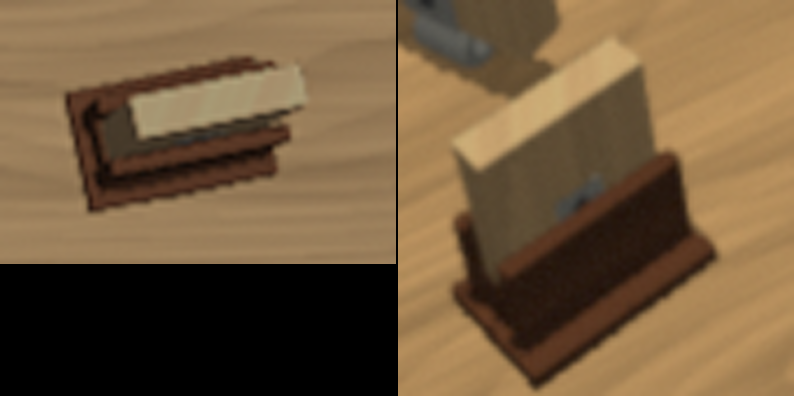

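The crops confirm the choice. The stand's board is the short one, with its top edge spanning about (409,204) to (449,199). The knob cap is at (318.6,214.4), the jamb's hinge line is tilted about 13°, and the red dot is at (292.5,255).

Run:
```python
from h import *
import pickle
np.set_printoptions(precision=4,suppress=True)
s=pickle.load(open('top.pkl','rb'))
f=lambda l:np.array(l)/5+[185-.4,150-.4]
H=plane(s,f([(416,47),(656,110),(721,352),(540,530),(297,463),(237,220)]),.024)
print(H[:,:2]); c=H[:,:2].mean(0);print('c',c,np.hypot(*(H[:,:2]-c).T))
a=np.degrees(np.arctan2(*(H[:,:2]-c).T[::-1]));print(a, (a-13)%60)
k=plane(s,f([(668,322)]),.086)[0];print('knob',k,np.hypot(*(k[:2]-c)),np.degrees(np.arctan2(k[1]-c[1],k[0]-c[0])))
g=lambda l:np.array(l)/4.4+[380-.4,180-.4]
b=plane(s,g([(130,97),(298,66),(305,104),(139,138)]),.1405);print('board',b[:,:2],b.mean(0));e=b[1]-b[0]+b[2]-b[3];print(np.linalg.norm(e)/2,np.degrees(np.arctan2(e[1],e[0])),np.linalg.norm(b[3]-b[0]))
# pose the wrist above each, print only IK feasibility
for p in [(.56,.024,.26),(.49,.096,.26)]:
  for y in(163,-17,103,-77): print(p,y,arm.solve_ik(p,down(np.radians(y))))
```

```text
[[ 0.7102  0.1475]
 [ 0.6747  0.0286]
 [ 0.5527 -0.0002]
 [ 0.4675  0.0912]
 [ 0.5038  0.21  ]
 [ 0.6255  0.2381]]
c [0.5891 0.1192] [0.1244 0.1247 0.1248 0.1248 0.1246 0.1243]
[  13.1576  -46.5977 -106.9363 -167.0243  133.2083   72.9677] [ 0.1576  0.4023  0.0637 59.9757  0.2083 59.9677]
knob [0.5608 0.0253 0.086 ] 0.09802036441210264 -106.73966900348364
board [[ 0.5764 -0.1799]
 [ 0.59   -0.2669]
 [ 0.5703 -0.2695]
 [ 0.5552 -0.1836]] [ 0.573  -0.225   0.1405]
0.08760803347455597 -80.54669707168568 0.021521848019489018
(0.56, 0.024, 0.26) 163 [-0.0889  0.3349 -0.1339  1.102   0.     -1.3629]
(0.56, 0.024, 0.26) -17 [-0.0889  0.3349 -0.1339  1.102   0.      1.7786]
(0.56, 0.024, 0.26) 103 [-0.0889  0.3349 -0.1339  1.102   0.     -0.3158]
(0.56, 0.024, 0.26) -77 [-0.0889  0.3349 -0.1339  1.102   0.      2.8258]
(0.49, 0.096, 0.26) 163 [ 0.0455  0.2205 -0.2903  1.06    0.     -1.2286]
(0.49, 0.096, 0.26) -17 [ 0.0455  0.2205 -0.2903  1.06    0.      1.913 ]
(0.49, 0.096, 0.26) 103 [ 0.0455  0.2205 -0.2903  1.06    0.     -0.1814]
(0.49, 0.096, 0.26) -77 [ 0.0455  0.2205 -0.2903  1.06    0.      2.9602]
```

Wheel centre is (0.589, 0.119) with yaw 13.1°. Both agree with the knob direction. Moving above the knob for a close check.

Run:
```python
from h import *
import pickle
np.set_printoptions(precision=4,suppress=True)
arm.set_gripper(.05)
w=np.radians(13.1);C=np.array([.589,.1193]);th=w+np.radians(240)
k=C+.1*np.array([np.cos(th),np.sin(th)]);print(k)
arm.goto([*k,.20],down(th-np.pi/2))
s=snap('wrist','w1.png');pickle.dump(s,open('w1.pkl','wb'))
o=arm.observe();print(o['time'],o['position'],o['grip_width'],proj(s,[[*k,.086],[*C,.042],[*C,.1]]))
print(np.array(s['extrinsics']))
```

```text
[0.5599 0.0236]
2.975 [0.56  0.023 0.2  ] 0.04988251656225595 [[315.4321 241.1577]
 [315.2095 340.2294]
 [315.5122 386.8079]]
[[-0.9564  0.2775  0.0916  0.5372]
 [ 0.2922  0.909   0.2971 -0.0548]
 [-0.0009  0.3109 -0.9504  0.3318]
 [ 0.      0.      0.      1.    ]]
```

View pics/w1.png

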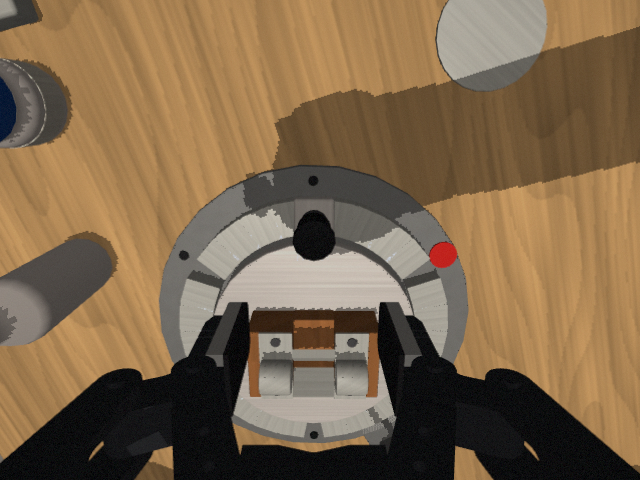

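The wrist view shows the knob cap at (314,236), where (315,241) was predicted, so it is within 2 mm. The red dot is at (443,255). Gripping and lifting the plunger.

Run:
```python
from h import *
np.set_printoptions(precision=4,suppress=True)
o=arm.observe();p=o['position'].copy();rv=o['tool_rot']
w=np.radians(13.1);C=np.array([.589,.1193]);th=w+np.radians(240)
k=C+.1*np.array([np.cos(th),np.sin(th)])
print(arm.move_straight([*k,.062],speed=.1,threshold=8))
o=arm.observe();print(o['position'],o['contact_force'])
arm.set_gripper(.01,50)
o=arm.observe();print(o['position'],o['grip_width'],o['finger_force'],o['contact_force'])
for dz in (.008,.014,.0185):
    arm.move_straight([*k,.062+dz],speed=.04)
    o=arm.observe();print(o['position'],o['contact_force'],o['finger_force'],o['time'])
```

```text
False
[0.5605 0.0236 0.0626] [ 0.8784 -0.4903  0.7202]
[0.5603 0.0236 0.0627] 0.025997197855242293 48.68806064128876 [-0.3295  0.3378  5.3401]
[0.5596 0.0238 0.0695] [ 1.4681 -0.12   -6.4594] 49.38945651054382 5.2083
[0.5595 0.0238 0.0757] [ 1.4577  0.8298 -9.0435] 49.510422348976135 5.5083
[0.5595 0.0238 0.0804] [  0.1982   1.2264 -10.5331] 49.60804045200348 5.775
```

Lift force is 10.5 N, which means about 19 mm of lift. Swinging to the red station.

Run:
```python
from h import *
np.set_printoptions(precision=4,suppress=True)
w=np.radians(13.1);C=np.array([.589,.1193])
def pose(q):
    th=w+np.radians(240)-q
    return C+.1*np.array([np.cos(th),np.sin(th)]),down(th-np.pi/2)
z=.0805
for q in np.linspace(0,1.047,9)[1:]:
    p,r=pose(q); arm.move_straight([*p,z],r,speed=.06)
o=arm.observe();print(p,o['position'],o['contact_force'],o['torque'],o['time'])
for dz in (.013,.008,.004,.0):
    arm.move_straight([*p,.062+dz],speed=.04)
    o=arm.observe();print(o['position'],o['contact_force'],o['time'])
s=snap('top','t2.png')
a=cv2.resize(s['pixels'][150:265,185:345],None,fx=4,fy=4,interpolation=cv2.INTER_CUBIC);cv2.imwrite('pics/t2c.png',a)
```

```text
[0.4916 0.0966] [0.4916 0.0964 0.0804] [ -1.3444   2.331  -10.2323] [0.6011 0.1787 0.2056] 8.7083
[0.4916 0.0964 0.0748] [-1.1016  1.9146 -9.0924] 8.9917
[0.4916 0.0964 0.0699] [-1.5814  2.1671 -6.7635] 9.2667
[0.4916 0.0964 0.0659] [-2.0348  1.0058 -6.0383] 9.5167
[0.4917 0.0965 0.0627] [-5.5304  0.5032  3.3706] 9.7667
```

Run:
```python
from h import *
import pickle
np.set_printoptions(precision=4,suppress=True)
arm.set_gripper(.05)
p=arm.observe()['position']
arm.move_straight([p[0],p[1],.25],speed=.15)
s=snap('wrist','w2.png');pickle.dump(s,open('w2.pkl','wb'))
w=np.radians(13.1);C=np.array([.589,.1193]);th=w+np.pi
k=C+.1*np.array([np.cos(th),np.sin(th)])
print(arm.observe()['time'],proj(s,[[*k,.086],[*k,.10],[*C,.101]]))
# then go see the rack board from close
```

```text
11.625 [[316.0376 217.6515]
 [316.1695 222.6959]
 [315.9434 344.5657]]
```

View pics/w2.png

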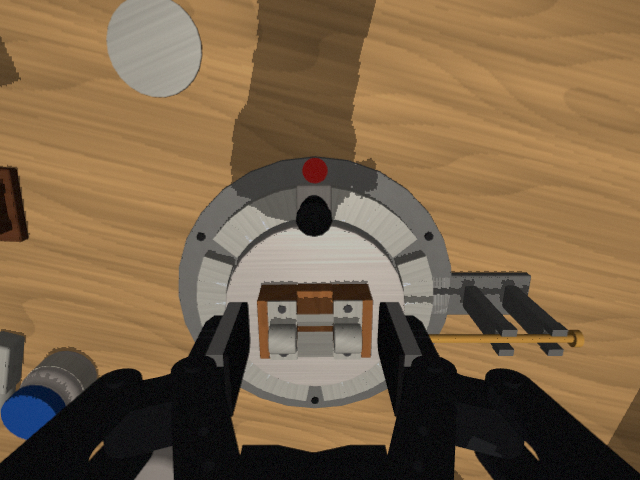

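The plunger is down at the red station: cap at (314,215) against a predicted (316,218), with the knuckles symmetric about column 316. Next, the board from close by.

Run:
```python
from h import *
import pickle
np.set_printoptions(precision=4,suppress=True)
B=np.array([.573,-.225])
arm.goto([*B,.25],down(np.radians(9.5)))
s=snap('wrist','w3.png');pickle.dump(s,open('w3.pkl','wb'))
y=np.radians(99.5);ey=np.array([np.cos(y),np.sin(y)]);ex=np.array([ey[1],-ey[0]])
print(arm.observe()['time'],arm.observe()['position'],proj(s,[[*(B+a*.045*ey+b*.011*ex),.1405] for a,b in((1,1),(1,-1),(-1,-1),(-1,1))]))
```

```text
12.9333 [ 0.573  -0.2237  0.2499] [[331.5226 167.4583]
 [294.278  167.4198]
 [296.1129 304.706 ]
 [329.4779 304.7315]]
```

View pics/w3.png

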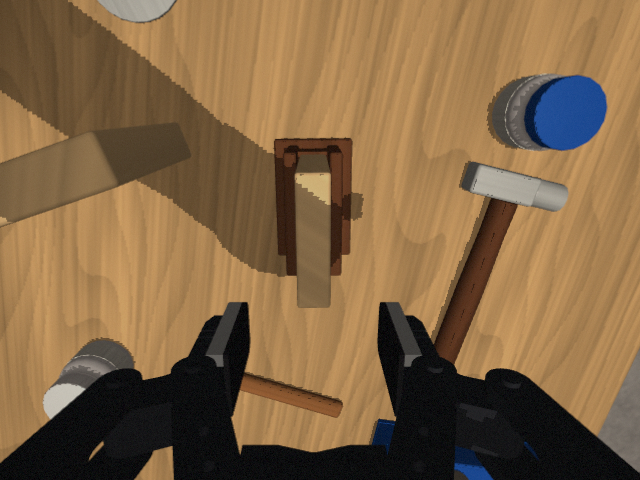

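The board top's corners are at (294.5,173), (331,173), (330,307) and (298,307). That is about 2–3 mm from the prediction, and the yaw matches. Gripping.

Run:
```python
from h import *
import pickle
np.set_printoptions(precision=4,suppress=True)
s=pickle.load(open('w3.pkl','rb'))
b=plane(s,[(294.5,173),(331,173),(330,307),(298,307)],.1405);print(b[:,:2],b.mean(0))
e=b[1]-b[2]+b[0]-b[3];print(np.linalg.norm(e)/2,np.degrees(np.arctan2(e[1],e[0])))
B=b.mean(0)[:2];
B=.7*B+.3*np.array([.573,-.225]);print(B)
r=down(np.radians(9.5))
arm.goto([*B,.19],r)
print(arm.move_straight([*B,.104],r,speed=.1,threshold=8))
o=arm.observe();print(o['position'],o['contact_force'])
arm.set_gripper(.01,60)
o=arm.observe();print(o['position'],o['grip_width'],o['finger_force'],o['contact_force'],o['torque'],o['time'])
arm.move_straight([*B,.114],r,speed=.04)
o=arm.observe();print(o['position'],o['contact_force'],o['finger_force'],o['torque'])
arm.move_straight([*B,.25],r,speed=.15)
o=arm.observe();print(o['position'],o['contact_force'],o['finger_force'],o['grip_width'],o['torque'],o['time'])
for n in('wrist','top','scene'):
    s=snap(n,n+'4.png');pickle.dump(s,open(n+'4.pkl','wb'))
```

```text
[[ 0.5554 -0.1857]
 [ 0.5767 -0.1821]
 [ 0.5919 -0.2691]
 [ 0.5711 -0.2727]] [ 0.5738 -0.2274  0.1405]
0.08839694735658606 100.07273529329338
[ 0.5735 -0.2267]
False
[ 0.5741 -0.227   0.1048] [ 0.4498 -0.9485  1.1537]
[ 0.5738 -0.2269  0.1048] 0.021626526272822386 58.65323066711426 [-1.591  -0.49    5.0316] [0.0704 0.2478 0.0615] 14.65
[ 0.5735 -0.2266  0.114 ] [ 0.166  -0.1865 -2.2292] 58.6950409412384 [-0.0116  0.056  -0.0384]
[ 0.5729 -0.2264  0.2489] [-0.2189 -0.4119 -2.1677] 58.79354417324066 0.021127782248077268 [-0.0415  0.0602  0.0314] 16.1083
```

View pics/scene4.png

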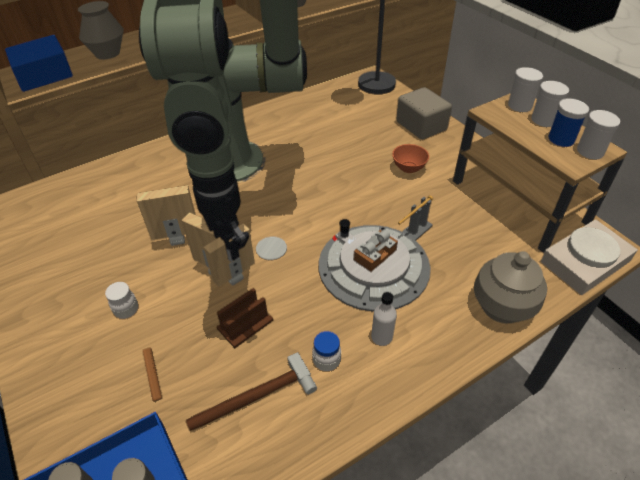

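The board hangs upright in the gripper at about (225,250) and the stand is empty. Moving above the jamb.

Run:
```python
from h import *
import pickle
np.set_printoptions(precision=4,suppress=True)
w=np.radians(13.1);C=np.array([.589,.1193]);r=down(w)
B=arm.observe()['position'];
arm.move_straight([B[0],B[1],.27],speed=.15)
arm.goto([*C,.27],r)
arm.move_straight([*C,.203],speed=.1,threshold=8)
o=arm.observe();print(o['position'],o['contact_force'],o['time'])
ims=[]
s=snap('scene','s5.png');pickle.dump(s,open('s5.pkl','wb'))
c=proj(s,[[*C,.11]])[0].astype(int);print(c)
u,v=c;x0,y0=u-45,v-50
cv2.imwrite('pics/s5c.png',cv2.resize(s['pixels'][y0:y0+90,x0:x0+100],None,fx=6,fy=6,interpolation=cv2.INTER_CUBIC))
snap('wrist','w5.png')
ey=np.array([-np.sin(w),np.cos(w)]);ex=np.array([np.cos(w),np.sin(w)])
P=lambda x,y,z:[*(C+x*ex+y*ey),z]
zb=.203-.0803
L=[P(0,-.013,zb),P(0,.013,zb),P(.011,-.045,zb+.016),P(.011,.045,zb+.016),P(0,-.0375,.101),P(0,-.0155,.101),P(0,.0155,.101),P(0,.0375,.101)]
print((proj(s,L)-[x0,y0])*6)
```

```text
[0.5895 0.1191 0.2036] [-0.5408 -0.1483 -2.2255] 18.6583
[375 235]
[[251.221  298.5779]
 [295.2238 263.8656]
 [220.1833 327.6865]
 [373.7864 206.316 ]
 [205.7929 371.1552]
 [243.4149 341.1516]
 [295.2362 299.8071]
 [331.1879 271.1123]]
```

View pics/s5c.png

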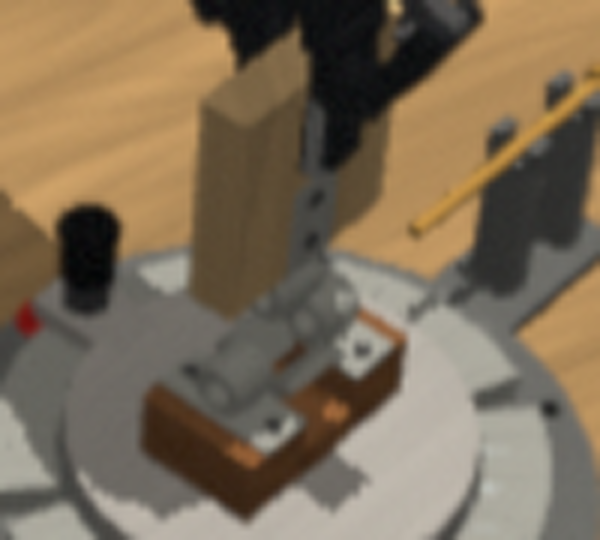

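The board's near lower corner is at about (233,318) in the crop, where (220,328) was predicted. The jamb's ends match, so the board may sit a few mm off along the hinge. One finer crop before lowering.

Run:
```python
from h import *
import pickle
s=pickle.load(open('s5.pkl','rb'))
w=np.radians(13.1);C=np.array([.589,.1193])
ey=np.array([-np.sin(w),np.cos(w)]);ex=np.array([np.cos(w),np.sin(w)])
P=lambda x,y,z:[*(C+x*ex+y*ey),z]
zb=.2036-.0803
x0,y0,f=355,205,12
im=cv2.resize(s['pixels'][y0:y0+48,x0:x0+62],None,fx=f,fy=f,interpolation=cv2.INTER_LANCZOS4)
im=cv2.convertScaleAbs(im,alpha=1.5,beta=10)
def line(pts,c):
    q=((proj(s,pts)-[x0,y0]+.5)*f).astype(int);cv2.polylines(im,[q],False,c,1)
t=np.linspace(0,2*np.pi,40)
for y in(-.013,.013): line([P(.012*np.cos(a),y,zb+.012*np.sin(a)) for a in t],(0,0,255))
for y in(-.0375,-.0155,.0155,.0375): line([P(.012*np.cos(a),y,.089+.012*np.sin(a)) for a in t],(255,80,0))
line([P(-.011,-.045,zb+.016),P(.011,-.045,zb+.016),P(.011,.045,zb+.016)],(0,255,0));line([P(.011,-.045,zb+.016),P(.011,-.045,zb+.06)],(0,255,0))
cv2.imwrite('pics/s5d.png',im)
```

```text
(no output)
```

View pics/s5d.png

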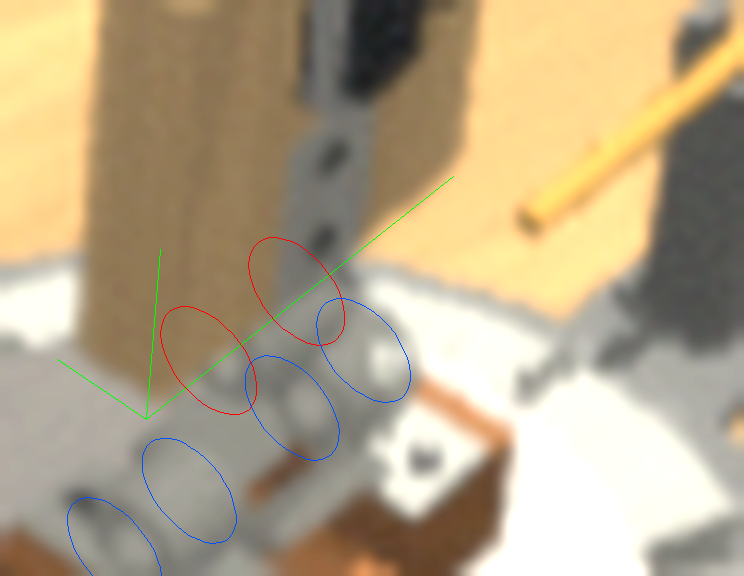

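The overlay puts the board about 2 mm too far along +y and slightly high, while the jamb circles fit. The top view gave the same offset. Shifting −2 mm along the hinge and lowering with force watch.

Run:
```python
from h import *
np.set_printoptions(precision=4,suppress=True)
w=np.radians(13.1);C=np.array([.589,.1193])
ey=np.array([-np.sin(w),np.cos(w)])
T=C-.002*ey
arm.move_straight([*T,.203],speed=.05)
for z in (.196,.188,.18,.174,.1705,.168,.166):
    hit=arm.move_straight([*T,z],speed=.03,threshold=6)
    o=arm.observe();print(z,hit,o['position'],o['contact_force'],o['torque'],o['finger_force'],o['time'])
    if hit: break
```

```text
0.196 False [0.5891 0.1174 0.1955] [-0.0054 -0.9542 -2.0789] [-0.0028 -0.068   0.0026] 58.816906213760376 19.3917
0.188 False [0.5892 0.1173 0.1877] [ 0.6711 -0.114  -2.1326] [-0.0425 -0.014   0.0701] 58.816521763801575 19.8083
0.18 False [0.5892 0.1173 0.1797] [ 0.4327 -0.2684 -1.8276] [0.0041 0.003  0.0166] 58.81680071353912 20.225
0.174 False [0.5892 0.1173 0.1737] [ 0.0148 -0.4081 -2.0602] [ 0.0199 -0.0169 -0.0054] 58.817108273506165 20.575
0.1705 False [0.5899 0.1174 0.1706] [ 1.1211  1.1433 -2.0749] [ 0.0306 -0.365   0.0287] 58.82601857185364 20.8417
0.168 False [0.5908 0.1176 0.1691] [1.5426 1.2799 2.8437] [ 0.1537 -0.6104  0.0167] 59.746856689453125 21.0917
0.166 False [0.5909 0.1176 0.169 ] [-1.5198  0.1283 16.0953] [0.0268 0.4873 0.0296] 61.32620930671692 21.3417
```

The board is seated: it stops at z = 0.169 as predicted, pressing at 16 N. Easing the side load and looking once more.

Run:
```python
from h import *
np.set_printoptions(precision=4,suppress=True)
arm.move_straight([.5909,.1176,.1672],speed=.03)
arm.pause(.5)
o=arm.observe();print(o['position'],R.from_rotvec(o['tool_rot']).as_matrix(),o['contact_force'],o['torque'],o['finger_force'],o['grip_width'],abs(o['qvel']).max())
s=snap('scene','s6.png')
x0,y0,f=330,190,7
a=cv2.resize(s['pixels'][y0:y0+85,x0:x0+100],None,fx=f,fy=f,interpolation=cv2.INTER_LANCZOS4)
cv2.imwrite('pics/s6c.png',cv2.convertScaleAbs(a,alpha=1.4,beta=10))
```

```text
[0.5912 0.1177 0.1691] [[-0.2268  0.9739  0.0017]
 [ 0.9739  0.2268  0.0001]
 [-0.0003  0.0017 -1.    ]] [-1.8247  0.1344 11.5908] [-0.0023  0.6352  0.0254] 60.81348180770874 0.02124188234035944 0.0017493939640933483
```

View pics/s6c.png

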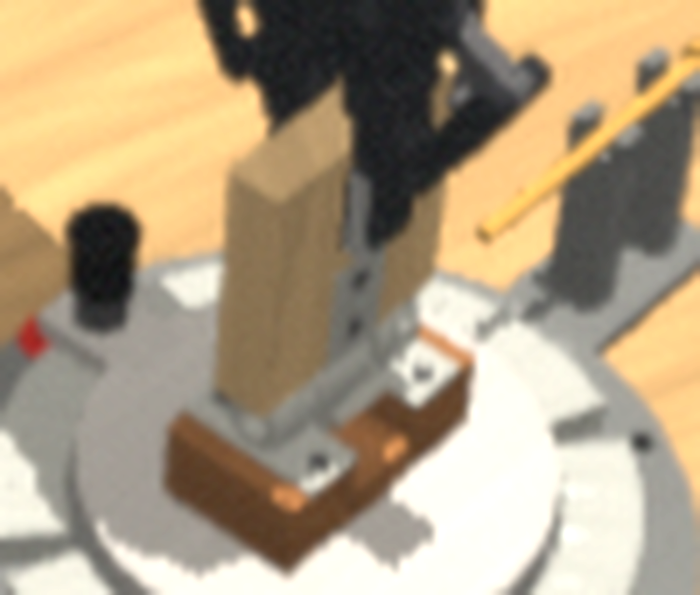

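The three knuckles form one continuous cylinder from about (255,425) to (400,330). The board is upright and the plunger is down beside the red dot. Handing in.

```bash
python3 -c "
from plant import arm
print(arm.finish_job())"
```

```text
the job is handed in; nothing more can be done
None
```

The job is handed in, with no verdict returned: the wheel is at the red station with the plunger down, and the board's knuckle sits in the saddle, upright and still gripped at about 60 N.

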